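# Pull down the gem cabinet's shutter with the hooked pole

### The arm

A 7-joint arm with a two-finger parallel gripper is mounted at the origin on a cart in front of the work surface, level with it; the furniture and walls round the work are solid. World frame = base frame: x ahead of the robot, y to its left, z up, the work surface at z = 0. Lengths are in m, angles in rad, forces in N, time in s.
With the tool pointing down it reaches from about 0.425 to 0.925 m from the base axis. Payload 6.8 kg.
Tool frame: the origin (TCP) lies at the very end of the fingers, on their centre line; the grasp point (between the pads) lies 19 mm behind it; z points along the fingers, y is the line along which they close (so a half turn about z gives the same grasp; the last joint's range is limited). The gripper opens to 85 mm and grips with 20 to 120 N. Pads are 22 mm wide; open, the fingers measure 114 mm over their backs; the gripper's body (76 mm by 85 mm) begins 54 mm behind the grasp point. The pads swing forward as they close: fully open they stand 13 mm farther back than shut.
Start: joints at [-1.329, 0.477, 0.022, 1.555, -0.011, 1.109, -0.083], TCP at [0.231, 0.634, 0.231] pointing down, gripper open.
Joint ranges: [-2.96, 2.96], [-0.34, 2.1], [-1.41, 1.46], [0.24, 2.44], [-1.37, 4.51], [0.17, 1.92], [-2.96, 2.96]. Speed limits (rad/s): [2.39, 2.39, 3.14, 3.14, 3.14, 3.14, 3.14].

### API

Orientations are given as a unit quaternion [w, x, y, z].
In Python, from station import telemetry, viewer, job, search_frame, cut_out gives the robot as it stands. The module is installed in compiled form; this text tells all that it offers.
- The arm moves only by the shell command python3 -m crank 'ROWS' [FORCE]. ROWS is JSON, a list of rows, each an object with "delta_rot": the turn, a rotation vector about the tool's x, y, z in degrees, a list of three; "xyz": the shift along the tool's x, y, z in m, a list of three; "fingers": the gripper command: -1 is fully open, 1 is shut, values between are in proportion. In form: [{"delta_rot": [ax, ay, az], "xyz": [dx, dy, dz], "fingers": fingers}, ...]. A call has 1 to 10 rows; each row is the pose to reach, as a shift and turn from the pose commanded when the call began, along the tool's axes at that moment; what a row does not reach only later rows make up. A row lasts 1/10 s, in which the tool goes at most 50 mm and 8.59 degrees, less where a joint would pass 70% of its speed; a pose out of reach is approached as far as the arm can. A call with a gripper value outside its range is refused whole. The fingers move at their own pace and stop on an object; FORCE is the grip in N (left out, the last holds). Time passes only in rows, so rows that repeat a pose let the fingers close. It gives the time, the measured TCP pose, the force, the opening and the grip force at its end, in the units of the state.
- telemetry.get_obs(): the state, without advancing time (a new reading comes with each control period).
- viewer.read_camera(name): name is "scene" or "top"; returns a dict with "img" (480x640x3 uint8, red, green, blue), "fx", "fy", "cx", "cy" (pixels), "origin" and "rotation" of the camera in the world. Camera axes: x right, y up, looking along -z (the intrinsics and any distortion apply to the point x, -y, -z); pixel columns grow to the right and rows downward; lengths in m; the calibration is good to about 2 mm. A picture is of the moment at which its call begins. There is no depth.
- job.hand_in(): hands the job in; it is judged then, once.
Trained networks look in the newest picture that a camera, given by its name, has taken for a name from the list of things; names that differ only in an ending like _2 or _b are one class to them, and where a whole thing is asked for, a point or a joint stands for the part that bears it (a point fixed in the world has none). Each returns a list of dicts, best first, with "score" (0 to 1); they miss things now and then, are a little off and sometimes report something else, mostly with a low value. They report only what shows in the picture. A call takes as long as a camera call. They do not tell look-alikes from the thing itself.
- search_frame(camera, thing): "pixel" ([column, row] in pixels, amid what is visible of it).
- cut_out(camera, thing): "pixels" (480x640 bool, what is visible of it) and "pixel" ([column, row] in pixels, amid what is visible of it).
The state is a dict: "t": time; "q": joint angles; "joint_vel": joint speeds; "joint_torque": joint torques, N m; "eef_pos": TCP position; "tool_rot": TCP orientation; "contact_force": force on the tool from outside, world axes, zero at the start; "torque": the same for the moment, N m; "gripper_width": opening from 0.0 (shut) to 1.0 (fully open); "grasp_force": force on a finger pad.
Only numpy, scipy, OpenCV 4.12 (cv2) and the standard library are available. Lean on these libraries where they do the work, as an engineer would, in place of code of your own. Each camera call takes 0.05 s, during which the arm holds its last target. There are 200 camera calls.

### The job

Close the little wooden gem cabinet for the night: pick up the red-handled hooked pole, put its hook down through the brass ring on the raised blue shutter and pull the shutter fully down with it. Then unhook the pole, leaving the shutter closed, and set the pole gently down on the table, without dropping it.

Things in the scene. Friction and masses are not known exactly. Their poses are not given: they have to be found in the camera images.
- pole_grip (a point): Centre (half-way up) of the pole's handle: red bar with black ends, 110 mm long (x), 30 wide (y), 46 high (z), standing on the table; whole pole 0.15 kg. x points from handle to hook, z up. A steel rod 8 mm thick runs ahead (+x), its axis 13 mm above this point; 178 mm ahead of this point it is bent straight down into the hook. Grasp across the width.
- hook_tip (a point): Lower end of the pole's hook, an 8 mm thick finger pointing down: 178 mm ahead (+x) of the handle's centre and 22 mm below it (1 mm above the table while the pole stands there). From the tip up to the underside of the rod is 31 mm. Axes as the handle's.
- ring (a point): Centre of the brass ring on the blue shutter's front. It lies level (hole open above and below), 36 mm clear inside, 6 mm bar, centre 36 mm out from the shutter; nothing above it. 257 mm above the table with the shutter up (joint 0), 127 closed. x points into the cabinet, away from the working side, y left along the shutter, z up. The cabinet is fixed, 260 mm wide, 320 high.
- shutter (a joint): How far the blue shutter has been pulled down in its guides, in m: 0 raised, 0.13 fully closed, at its stop. It stays where it is left; pulling it down takes about 1 to 3 N, pushing it up about 5 N.
Things that resemble listed ones, but are neither listed nor needed, are in the scene too. Leave any turquoise look-alike of the part that bears pole_grip alone.

How it is judged:
On the way, in this order (a step that is already met when the one before it is completed fails the run):
1. the hook's tip is down through the ring while the shutter is still raised (joint under 0.07) (x of hook_tip in the frame of ring between -0.02 and 0.02 m and y of hook_tip in the frame of ring between -0.02 and 0.02 m and z of hook_tip in the frame of ring between -0.045 and -0.006 m and value of joint shutter below 0.07 m), for 0.1 s.
2. the shutter is fully down (joint over 0.118) with the hook's tip still through the ring (x of hook_tip in the frame of ring between -0.02 and 0.02 m and y of hook_tip in the frame of ring between -0.02 and 0.02 m and z of hook_tip in the frame of ring between -0.045 and -0.006 m and value of joint shutter above 0.118 m), for 0.1 s.
At the end, for the whole second after the job is handed in: The shutter is fully down (within 12 mm of its stop) and the pole rests still on the table, let go, its handle's centre less than 40 mm above the table top (value of joint shutter above 0.118 m and height (world z) of pole_grip between 0 and 0.04 m and linear speed of pole below 0.02 m/s); the robot touches nothing.
It fails at once if the pole is dropped (falls faster than 0.7 m/s out of the grip) (linear speed of pole above 0.7 m/s and not (contact force between the fingers and pole above 0.1 N)).
It also fails if it takes over 51 s, if anything falls off the work surface, if the arm or the gripper's body presses on something with over 40 N, if the wrist force passes 120 N, or if a joint passes its speed limit or range.

## Working session

There is one attempt and no reset: what is moved stays moved. The work goes in short steps, Python scripts to look and compute and a shell command to move; the robot and the scene stay as the last step left them, time stands still between calls to the robot, and variables do not carry over. Pictures are saved under pics/ and viewed, at most 10 in all, crops included, and the job is handed in when it is done.

```bash
mkdir -p pics; cat > h.py <<'E'
import numpy as np, cv2
from station import telemetry, viewer, job, search_frame, cut_out
def ray(c,p):
    d=np.array([(p[0]-c["cx"])/c["fx"],-(p[1]-c["cy"])/c["fy"],-1.0])
    d=np.array(c["rotation"]).reshape(3,3)@d
    return np.array(c["origin"]),d
def atz(c,p,z):
    o,d=ray(c,p); return o+d*(z-o[2])/d[2]
def proj(c,P):
    v=np.array(c["rotation"]).reshape(3,3).T@(np.array(P)-np.array(c["origin"]))
    return np.array([c["cx"]+c["fx"]*v[0]/-v[2], c["cy"]-c["fy"]*v[1]/-v[2]])
def tri(c1,p1,c2,p2):
    o1,d1=ray(c1,p1);o2,d2=ray(c2,p2)
    s=np.linalg.lstsq(np.c_[d1,-d2],o2-o1,rcond=None)[0]
    a,b=o1+s[0]*d1,o2+s[1]*d2
    return (a+b)/2,np.linalg.norm(a-b)
def save(img,n): cv2.imwrite("pics/"+n,cv2.cvtColor(img,cv2.COLOR_RGB2BGR))
E
python3 - <<'E'
from h import *
ims=[]
for n in ("scene","top"):
    c=viewer.read_camera(n); save(c["img"],n+"0.png")
    print(n,{k:np.round(v,3).tolist() for k,v in c.items() if k!="img"})
    for t in ("pole_grip","hook_tip","ring","shutter"):
        print(t,[(np.round(r["pixel"],1).tolist(),round(r["score"],2)) for r in search_frame(n,t)])
o=telemetry.get_obs();print(o)
E
```

```text
scene {'fx': 623.418, 'fy': 623.418, 'cx': 316.607, 'cy': 233.696, 'origin': [0.076, -0.71, 1.111], 'rotation': [0.89, 0.355, -0.108, -0.264]}
pole_grip [([246.9, 244.6], 0.61), ([335.2, 273.5], 0.6)]
hook_tip [([244.1, 246.8], 0.91), ([338.5, 269.9], 0.76)]
ring [([452.8, 294.9], 0.58)]
shutter [([451.5, 290.4], 0.86)]
top {'fx': 561.165, 'fy': 561.165, 'cx': 327.928, 'cy': 237.67, 'origin': [0.358, 0.045, 1.13], 'rotation': [0.71, 0.082, -0.078, -0.695]}
pole_grip [([248.6, 295.7], 0.88), ([336.0, 239.6], 0.78)]
hook_tip [([246.3, 302.2], 0.61)]
ring [([502.3, 181.6], 0.85)]
shutter [([502.8, 182.0], 0.75)]
{'t': 0.5, 'q': array([-1.32907226,  0.47705261,  0.02241678,  1.55542481, -0.01150426,
        1.10929047, -0.08306773]), 'joint_vel': array([ 0.00161057, -0.00072716, -0.00082216, -0.00241334,  0.00119573,
       -0.00060712,  0.00038356]), 'joint_torque': array([-1.22776153e-03, -5.95806956e+01,  1.60462528e+00, -2.81293595e+01,
        1.23945699e-02,  2.55783314e-03, -1.04276174e-05]), 'eef_pos': array([0.23134934, 0.63411954, 0.23126243]), 'tool_rot': array([-6.19107365e-06,  1.74024419e-01,  9.84741337e-01, -2.27269654e-05]), 'contact_force': array([-0.35436454,  0.59720918, -1.02005355]), 'torque': array([-0.05942427,  0.0051871 ,  0.02776815]), 'grasp_force': 0.0, 'gripper_width': 0.9997048342250059}
```

View pics/scene0.png

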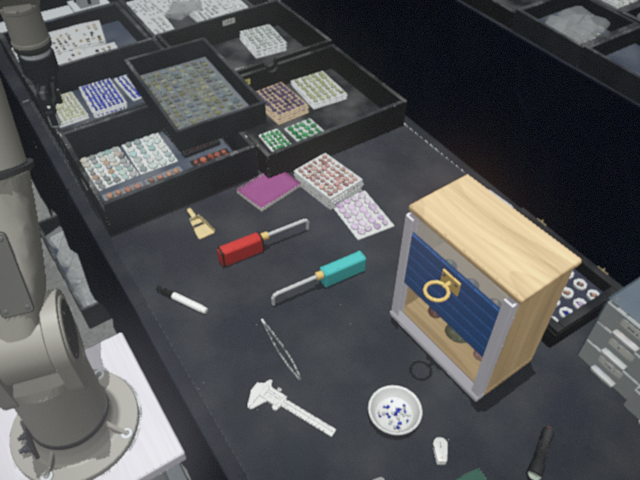

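View pics/top0.png

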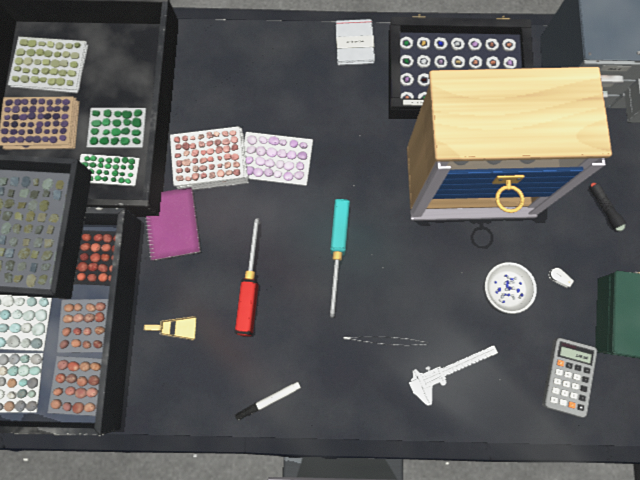

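Candidates for the pole: the red one, top (246,306) / scene (240,248), and the turquoise look-alike, top (340,226) / scene (343,268). By the description I choose the red one. The ring is at top (510,195) / scene (437,290), with a dark loop lying on the table near top (482,235). Next I fit the poses, with a close crop as a check.

```bash
sed -i 's/np.array(c\["rotation"\]).reshape(3,3)/RR(c)/' h.py; cat >> h.py <<'E'
from scipy.spatial.transform import Rotation as Ro
from scipy.optimize import minimize
def RR(c):
    q=np.array(c["rotation"]).ravel()
    return q.reshape(3,3) if q.size==9 else Ro.from_quat(q[[1,2,3,0]]).as_matrix()
def hull(c,pts,img):
    p=np.array([proj(c,P) for P in pts])
    cv2.fillConvexPoly(img,cv2.convexHull(np.round(p*16).astype(np.int32)),255,cv2.LINE_AA,4)
def box(x0,x1,y0,y1,z0,z1): return np.array([[x,y,z] for x in(x0,x1) for y in(y0,y1) for z in(z0,z1)])
def redmask(img):
    h=cv2.cvtColor(img,cv2.COLOR_RGB2HSV); H,S,V=cv2.split(h)
    return (((H<6)|(H>172))&(S>140)&(V>60))
E
python3 - <<'E'
from h import *
C={n:viewer.read_camera(n) for n in("scene","top")}
M={}
seed={"top":(246,306),"scene":(240,248)}
for n,c in C.items():
    m=redmask(c["img"]).astype(np.uint8)
    k,l=cv2.connectedComponents(m); 
    M[n]=(l==l[seed[n][1],seed[n][0]]); ys,xs=np.nonzero(M[n]); print(n,M[n].sum(),xs.min(),xs.max(),ys.min(),ys.max())
    for r in cut_out(n,"pole_grip"): print(" cut",r["score"],r["pixel"],r["pixels"].sum())
def cost(p,L=.11,ret=False):
    t=0; R=Ro.from_euler('z',p[2]).as_matrix()
    for n,c in C.items():
        im=np.zeros((480,640),np.uint8)
        hull(c,box(-.055,.055,-.015,.015,-.023,.023)@R.T+[p[0],p[1],.023],im)
        a=im/255.; t+=np.abs(a-M[n]).sum()/M[n].sum()
    return t
c=C["top"]; a=atz(c,(246,306),.04); b=atz(c,(257,220),.036); y=np.arctan2(*(b-a)[[1,0]])
best=min((minimize(cost,[a[0]+d,a[1],y],method="Nelder-Mead",options=dict(initial_simplex=np.array([[a[0]+d,a[1],y],[a[0]+d+.01,a[1],y],[a[0]+d,a[1]+.01,y],[a[0]+d,a[1],y+.1]]))) for d in(-.01,0,.01)),key=lambda r:r.fun)
p=best.x; print("grip",p,np.degrees(p[2]),best.fun)
u=np.array([np.cos(p[2]),np.sin(p[2])])
for s in(-.055,.055,.06,.178): print(s,[proj(C[n],[*(p[:2]+s*u),.046 if s<.06 else .036]).round(1).tolist() for n in C])
# roof & ring
for n,rect in(("top",(485,165,535,225)),("scene",(415,260,470,315))):
    x0,y0,x1,y1=rect; im=C[n]["img"][y0:y1,x0:x1]
    save(cv2.resize(im,None,fx=6,fy=6,interpolation=cv2.INTER_CUBIC),"ring_"+n+".png")
A=cv2.resize(C["top"]["img"][165:225,485:535],(400,480),interpolation=cv2.INTER_CUBIC)
B=cv2.resize(C["scene"]["img"][260:320,415:465],(400,480),interpolation=cv2.INTER_CUBIC)
D=cv2.resize(C["top"]["img"][205:345,200:290],(309,480),interpolation=cv2.INTER_CUBIC)
save(np.hstack([A,B])[:, :800],"rings.png")
save(D,"pole.png")
for q in((429,69),(600,67),(611,157),(414,160)): print(atz(C["top"],q,.32).round(4))
E
```

```text
scene 804 220 262 233 265
 cut 0.92 [243.9, 246.8] 1118
 cut 0.51 [451.7, 294.8] 5264
top 868 235 257 281 332
 cut 0.89 [335.3, 240.9] 1163
 cut 0.7 [246.4, 300.0] 1323
grip [ 0.47842362  0.21296904 -0.02811152] -1.6106717171312652 0.8231052876936362
-0.055 [[221.8, 249.2], [242.1, 329.9]]
0.055 [[264.0, 231.3], [246.8, 273.1]]
0.06 [[266.1, 233.4], [247.8, 271.4]]
0.178 [[308.6, 215.4], [252.5, 213.8]]
[ 0.8234 -0.1027  0.32  ]
[ 0.8323 -0.3745  0.32  ]
[ 0.6804 -0.3781  0.32  ]
[ 0.6694 -0.0769  0.32  ]
```

View pics/rings.png

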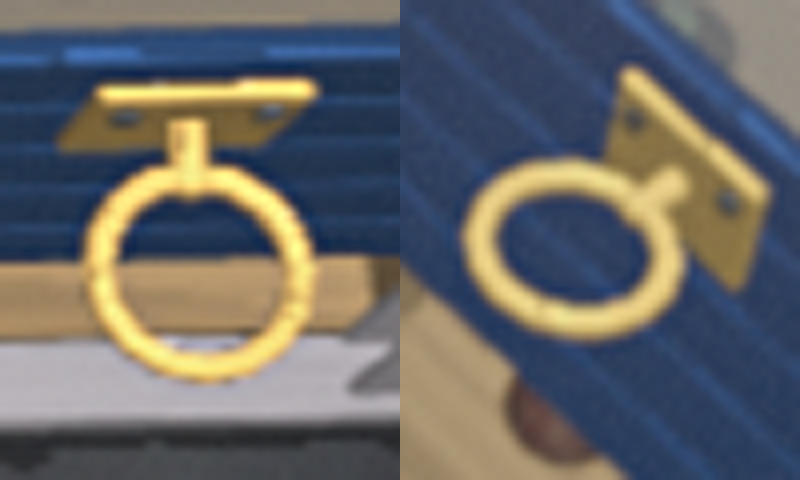

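View pics/pole.png

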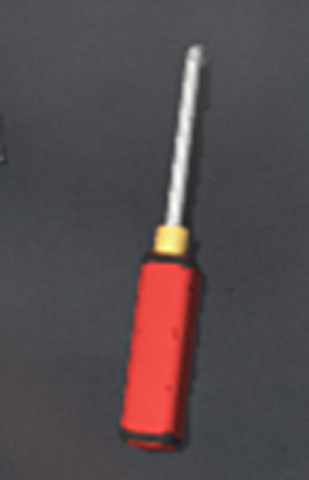

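The crops show the red pole with black ends and a brass collar, its rod bent at top (256.8,219.6). The ring centre is at top (510,199) and scene (436.9,291). The silhouette fit residual is large, so I check consistency by triangulation.

```bash
python3 - <<'E'
from h import *
C={n:viewer.read_camera(n) for n in("scene","top")}
print([k for k in C["top"]], RR(C["top"]).round(3).tolist())
print("ring",tri(C["top"],(510,199),C["scene"],(436.9,291)))
print(atz(C["top"],(510,199),.257),atz(C["scene"],(436.9,291),.257))
print("bend",atz(C["top"],(256.8,219.6),.036),tri(C["top"],(256.8,219.6),C["scene"],(306,223)))
for n,p in(("top",(246.3,306)),("scene",(241.3,247.7))): print("handle",n,atz(C[n],p,.03))
print("base",proj(C["scene"],[0,0,0]), "tcp",proj(C["scene"],[.231,.634,.231]),"roofR",[atz(C["top"],q,.32).round(3).tolist() for q in((429,69),(600,67),(611,157),(430,158))])
D=cv2.resize(C["scene"]["img"][200:280,210:320],(770,560),interpolation=cv2.INTER_CUBIC); save(D,"pole_s.png")
E
```

```text
['img', 'fx', 'fy', 'cx', 'cy', 'origin', 'rotation'] [[0.022, 0.974, -0.224], [-1.0, 0.02, -0.008], [-0.003, 0.224, 0.974]]
ring (array([ 0.6369881 , -0.24832302,  0.23571632]), np.float64(0.00131543558776086))
[ 0.62972422 -0.24104083  0.257     ] [ 0.62406265 -0.25963169  0.257     ]
bend [0.64449543 0.19876313 0.036     ] (array([0.64668733, 0.20144518, 0.02093215]), np.float64(0.003611451764305691))
handle top [0.47084942 0.21139476 0.03      ]
handle scene [0.46921637 0.20784448 0.03      ]
base [ 76.5761335  425.39052843] tcp [ 58.87616988 118.60976354] roofR [[0.823, -0.103, 0.32], [0.832, -0.375, 0.32], [0.68, -0.378, 0.32], [0.673, -0.101, 0.32]]
```

View pics/pole_s.png

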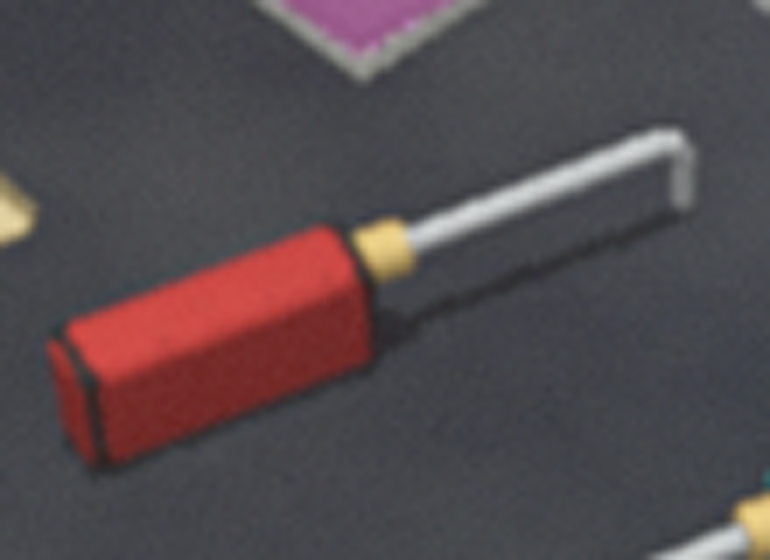

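```bash
python3 - <<'E'
from h import *
C={n:viewer.read_camera(n) for n in("scene","top")}
for nm,a,b in(("bend",(256.5,220.5),(307.1,220.6)),("roofBL",(429,69),(466,178)),("roofBR",(600,67),(580,262)),("roofFR",(611,157),(520,299)),("roofFL",(429,158),(411,206)),("platecornerL",(485+97/8,165+90/8),(415+228/8,260+72/8)),("platecornerR",(485+315/8,165+85/8),(415+370/8,260+187/8)),("ring",(510,199),(436.9,291))):
    P,r=tri(C["top"],a,C["scene"],b); print(nm,P.round(4),round(r,4))
for n,p in(("top",(256.5,220.5)),("scene",(307.1,220.6))): print(n,atz(C[n],p,.036).round(4))
# sharpness of roof corners etc: straight line test on table back edge in top
g=cv2.cvtColor(C["top"]["img"],cv2.COLOR_RGB2GRAY)
im=np.hstack([cv2.resize(C["top"]["img"][50:230,400:620],(400,327)),cv2.resize(C["scene"]["img"][170:350,380:600],(400,327))]); save(im,"cab.png")
E
```

```text
bend [0.6453 0.1997 0.0303] 0.0026
roofBL [ 0.8266 -0.1035  0.3084] 0.0065
roofBR [ 0.8323 -0.3751  0.3168] 0.0035
roofFR [ 0.6812 -0.378   0.3219] 0.0031
roofFL [ 0.6822 -0.1039  0.3044] 0.006
platecornerL [ 0.6708 -0.2241  0.2508] 0.0009
platecornerR [ 0.6723 -0.2682  0.2539] 0.0021
ring [ 0.637  -0.2483  0.2357] 0.0013
top [0.6426 0.1993 0.036 ]
scene [0.6436 0.1946 0.036 ]
```

View pics/cab.png

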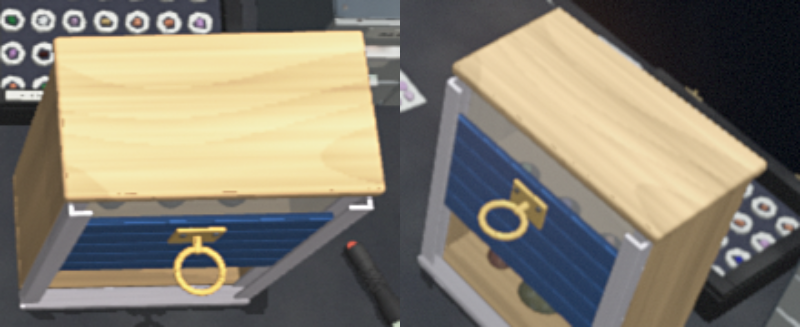

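Ring ≈ (0.633,-0.248), with z 0.24–0.257 uncertain. Handle ≈ (0.467,0.2095), yaw -4.2°. The cabinet is nearly square to the base. I move above the handle.

```bash
python3 -m crank '[{"delta_rot":[0,0,-3],"xyz":[-0.038,-0.0315,0.01],"fingers":-1},{"delta_rot":[0,0,-6],"xyz":[-0.076,-0.063,0.02],"fingers":-1},{"delta_rot":[0,0,-9],"xyz":[-0.114,-0.0945,0.03],"fingers":-1},{"delta_rot":[0,0,-12],"xyz":[-0.152,-0.126,0.04],"fingers":-1},{"delta_rot":[0,0,-16],"xyz":[-0.19,-0.157,0.05],"fingers":-1},{"delta_rot":[0,0,-16],"xyz":[-0.228,-0.189,0.06],"fingers":-1},{"delta_rot":[0,0,-16],"xyz":[-0.266,-0.22,0.07],"fingers":-1},{"delta_rot":[0,0,-16],"xyz":[-0.304,-0.252,0.08],"fingers":-1},{"delta_rot":[0,0,-16],"xyz":[-0.342,-0.283,0.09],"fingers":-1},{"delta_rot":[0,0,-16],"xyz":[-0.379,-0.314,0.10],"fingers":-1}]' 100
python3 -m crank '[{"delta_rot":[0,0,0],"xyz":[0,0,0],"fingers":-1},{"delta_rot":[0,0,0],"xyz":[0,0,0],"fingers":-1}]'
python3 - <<'E'
from h import *
o=telemetry.get_obs(); print(o["eef_pos"],o["tool_rot"])
c=viewer.read_camera("top");s=viewer.read_camera("scene")
print(proj(c,o["eef_pos"]),proj(s,o["eef_pos"]))
save(np.hstack([cv2.resize(c["img"][200:350,180:330],(400,400)),cv2.resize(s["img"][130:280,180:330],(400,400))]),"over.png")
E
```

```text
t: 1.9
eef_pos: [0.4797, 0.2096, 0.1318]
tool_rot: [0.0, 0.035, 0.999, 0.0]
contact_force: [0.4, 0.8, 0.3]
gripper_width: 0.997
grasp_force: 0.0
t: 2.1
eef_pos: [0.4792, 0.2099, 0.1317]
tool_rot: [-0.0, 0.037, 0.999, -0.0]
contact_force: [-0.1, 0.3, 0.4]
gripper_width: 0.997
grasp_force: 0.0
[0.47921174 0.2099207  0.13168922] [-5.93061638e-05  3.69593033e-02  9.99316764e-01 -1.04229675e-04]
[239.11790794 295.29677233] [241.02348019 214.66147617]
```

View pics/over.png

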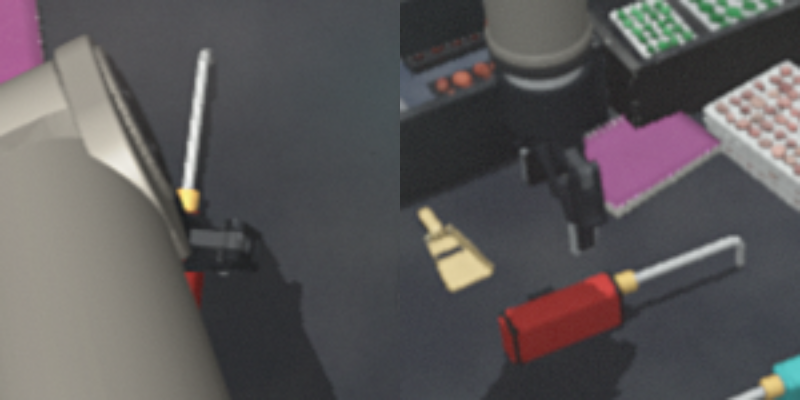

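Top crop: fingers straddle the handle's front part. Scene crop: finger tips straddle the red handle near its front half, with the right tip at full-picture (248,224). I descend.

```bash
python3 -m crank '[{"delta_rot":[0,0,0],"xyz":[0,0,0.03],"fingers":-1},{"delta_rot":[0,0,0],"xyz":[0,0,0.06],"fingers":-1},{"delta_rot":[0,0,0],"xyz":[0,0,0.09],"fingers":-1},{"delta_rot":[0,0,0],"xyz":[0,0,0.11],"fingers":-1},{"delta_rot":[0,0,0],"xyz":[0,0,0.12],"fingers":-1},{"delta_rot":[0,0,0],"xyz":[0,0,0.12],"fingers":-0.3},{"delta_rot":[0,0,0],"xyz":[0,0,0.12],"fingers":0},{"delta_rot":[0,0,0],"xyz":[0,0,0.12],"fingers":0.1},{"delta_rot":[0,0,0],"xyz":[0,0,0.12],"fingers":0.2},{"delta_rot":[0,0,0],"xyz":[0,0,0.12],"fingers":0.3}]' 60
python3 -m crank '[{"delta_rot":[0,0,0],"xyz":[0,0,0],"fingers":1},{"delta_rot":[0,0,0],"xyz":[0,0,0],"fingers":1},{"delta_rot":[0,0,0],"xyz":[0,0,0],"fingers":1},{"delta_rot":[0,0,0],"xyz":[0,0,0],"fingers":1},{"delta_rot":[0,0,0],"xyz":[0,0,0],"fingers":1}]' 110
```

```text
t: 3.2
eef_pos: [0.4792, 0.2113, 0.0126]
tool_rot: [0.001, 0.035, 0.999, 0.0]
contact_force: [-0.6, -0.0, 5.6]
gripper_width: 0.347
grasp_force: 4.0
t: 3.7
eef_pos: [0.4792, 0.2113, 0.0129]
tool_rot: [0.001, 0.035, 0.999, 0.0]
contact_force: [-2.4, -0.3, 8.0]
gripper_width: 0.338
grasp_force: 108.0
```

```bash
python3 -m crank '[{"delta_rot":[0,0,0],"xyz":[0,0,-0.01],"fingers":1},{"delta_rot":[0,0,0],"xyz":[0,0,-0.04],"fingers":1},{"delta_rot":[0,0,0],"xyz":[0,0,-0.08],"fingers":1},{"delta_rot":[0,0,0],"xyz":[0,0,-0.12],"fingers":1},{"delta_rot":[0,0,0],"xyz":[0,0,-0.16],"fingers":1},{"delta_rot":[0,0,0],"xyz":[0,0,-0.2],"fingers":1},{"delta_rot":[0,0,0],"xyz":[0,0,-0.24],"fingers":1},{"delta_rot":[0,0,0],"xyz":[0,0,-0.27],"fingers":1},{"delta_rot":[0,0,0],"xyz":[0,0,-0.29],"fingers":1},{"delta_rot":[0,0,0],"xyz":[0,0,-0.29],"fingers":1}]'
python3 -m crank '[{"delta_rot":[0,0,0],"xyz":[0,-0.02,0],"fingers":1},{"delta_rot":[0,0,0],"xyz":[0,-0.06,0],"fingers":1},{"delta_rot":[0,0,0],"xyz":[0,-0.1,0],"fingers":1},{"delta_rot":[0,0,0],"xyz":[0,-0.145,0],"fingers":1},{"delta_rot":[0,0,0],"xyz":[0,-0.19,0],"fingers":1},{"delta_rot":[0,0,0],"xyz":[0,-0.235,0],"fingers":1},{"delta_rot":[0,0,0],"xyz":[0.003,-0.28,0],"fingers":1},{"delta_rot":[0,0,0],"xyz":[0.003,-0.32,0],"fingers":1},{"delta_rot":[0,0,0],"xyz":[0.003,-0.36,0],"fingers":1},{"delta_rot":[0,0,0],"xyz":[0.003,-0.4,0],"fingers":1}]'
python3 -m crank '[{"delta_rot":[0,0,0],"xyz":[0,-0.03,0],"fingers":1},{"delta_rot":[0,0,0],"xyz":[0,-0.049,0],"fingers":1},{"delta_rot":[0,0,0],"xyz":[0,-0.049,0],"fingers":1},{"delta_rot":[0,0,0],"xyz":[0,-0.049,0],"fingers":1}]'
python3 - <<'E'
from h import *
o=telemetry.get_obs(); print(o["eef_pos"],o["tool_rot"],o["t"])
c=viewer.read_camera("top");s=viewer.read_camera("scene")
g=o["eef_pos"]
save(np.hstack([cv2.resize(c["img"][120:240,440:560],(400,400),interpolation=cv2.INTER_CUBIC),cv2.resize(s["img"][210:330,370:490],(400,400),interpolation=cv2.INTER_CUBIC)]),"near.png")
save(np.hstack([c["img"],s["img"]]),"near_full.png")
E
```

```text
t: 4.7
eef_pos: [0.4799, 0.2117, 0.3052]
tool_rot: [0.003, 0.035, 0.999, 0.002]
contact_force: [-0.2, 0.8, -1.7]
gripper_width: 0.332
grasp_force: 108.5
t: 5.7
eef_pos: [0.4461, -0.189, 0.3006]
tool_rot: [-0.001, 0.035, 0.999, 0.0]
contact_force: [0.3, 0.4, -1.3]
gripper_width: 0.333
grasp_force: 108.6
t: 6.1
eef_pos: [0.4433, -0.2359, 0.3007]
tool_rot: [-0.001, 0.036, 0.999, 0.0]
contact_force: [0.2, 0.5, -2.5]
gripper_width: 0.339
grasp_force: 108.7
[ 0.44332368 -0.23594347  0.30069931] [-9.69001871e-04  3.56041126e-02  9.99365421e-01  4.03668962e-04] 6.1
```

View pics/near.png

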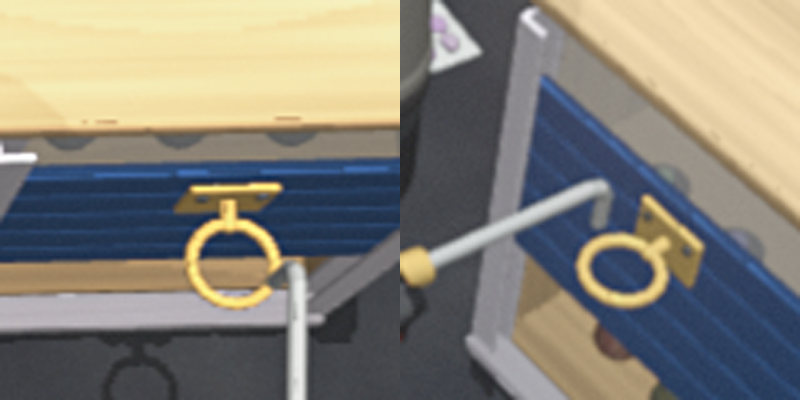

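Top crop: ring centre at full (509.9,198.9), bend at (528.5,200.1), tip near (522.5,204). Scene crop: bend (430,266.1), tip (430,277.5), ring (436.6,290.7). So the hook is to the right of the ring and above it.

```bash
python3 - <<'E'
from h import *
c=viewer.read_camera("top");s=viewer.read_camera("scene")
o=telemetry.get_obs(); e=o["eef_pos"]
for n,a,b in(("bend",(528.5,200.3),(430.2,266.3)),("tip",(522.5,204),(430,277)),("ring",(509.9,198.9),(436.6,290.7))):
    print(n,tri(c,a,s,b))
a=-2*np.arcsin(o["tool_rot"][1]); u=np.array([np.cos(a),np.sin(a)])
for off in(.162,.166,.170):
  P=[*(e[:2]+off*u),e[2]+.023]; print(off,np.round(P,4),proj(c,P),proj(s,P), proj(c,[P[0],P[1],P[2]-.035]),proj(s,[P[0],P[1],P[2]-.035]))
E
```

```text
bend (array([ 0.60804235, -0.24745678,  0.32135439]), np.float64(0.00042236154587075566))
tip (array([ 0.61130088, -0.24857742,  0.29216556]), np.float64(0.00044073474740753113))
ring (array([ 0.6367796 , -0.24787273,  0.23635367]), np.float64(0.0009479871576786225))
0.162 [ 0.6058 -0.2463  0.3244] [528.43882833 201.25558054] [429.07086877 265.1432044 ] [520.67669277 207.73069319] [426.30134399 278.54780347]
0.166 [ 0.6098 -0.2465  0.3244] [528.46626239 198.69928502] [431.01968019 264.26118548] [520.71099147 205.26757387] [428.20727498 277.6697186 ]
0.17 [ 0.6138 -0.2468  0.3244] [528.49363814 196.14842293] [432.96341389 263.38146469] [520.74522011 202.80948576] [430.10835808 276.79386721]
```

The calibration agrees closely here: bend predicted and measured within 3 mm. I shift +27 mm in x, then lower 60 mm through the ring.

```bash
python3 -m crank '[{"delta_rot":[0,0,0],"xyz":[-0.014,0.001,0],"fingers":1},{"delta_rot":[0,0,0],"xyz":[-0.027,0.002,0],"fingers":1},{"delta_rot":[0,0,0],"xyz":[-0.027,0.002,0],"fingers":1},{"delta_rot":[0,0,0],"xyz":[-0.027,0.002,0.015],"fingers":1},{"delta_rot":[0,0,0],"xyz":[-0.027,0.002,0.03],"fingers":1},{"delta_rot":[0,0,0],"xyz":[-0.027,0.002,0.04],"fingers":1},{"delta_rot":[0,0,0],"xyz":[-0.027,0.002,0.05],"fingers":1},{"delta_rot":[0,0,0],"xyz":[-0.027,0.002,0.06],"fingers":1},{"delta_rot":[0,0,0],"xyz":[-0.027,0.002,0.06],"fingers":1},{"delta_rot":[0,0,0],"xyz":[-0.027,0.002,0.06],"fingers":1}]'
python3 - <<'E'
from h import *
c=viewer.read_camera("top");s=viewer.read_camera("scene")
save(np.hstack([cv2.resize(c["img"][120:240,440:560],(400,400),interpolation=cv2.INTER_CUBIC),cv2.resize(s["img"][210:330,370:490],(400,400),interpolation=cv2.INTER_CUBIC)]),"in.png")
E
```

```text
t: 7.3
eef_pos: [0.4711, -0.2365, 0.2418]
tool_rot: [-0.0, 0.035, 0.999, -0.0]
contact_force: [-0.1, -0.3, -1.1]
gripper_width: 0.334
grasp_force: 108.7
```

View pics/in.png

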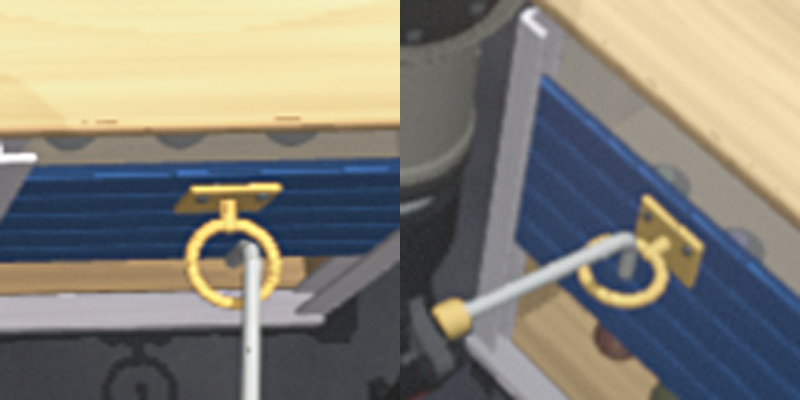

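Both crops show the hook tip inside the ring, roughly central, though not deep yet. I go 15 mm deeper and hold, then pull.

```bash
python3 -m crank '[{"delta_rot":[0,0,0],"xyz":[0,0,0.005],"fingers":1},{"delta_rot":[0,0,0],"xyz":[0,0,0.01],"fingers":1},{"delta_rot":[0,0,0],"xyz":[0,0,0.014],"fingers":1},{"delta_rot":[0,0,0],"xyz":[0,0,0.014],"fingers":1},{"delta_rot":[0,0,0],"xyz":[0,0,0.014],"fingers":1},{"delta_rot":[0,0,0],"xyz":[0,0,0.014],"fingers":1}]'
python3 -m crank '[{"delta_rot":[0,0,0],"xyz":[0,0,0.01],"fingers":1},{"delta_rot":[0,0,0],"xyz":[0,0,0.02],"fingers":1},{"delta_rot":[0,0,0],"xyz":[0,0,0.03],"fingers":1},{"delta_rot":[0,0,0],"xyz":[0,0,0.04],"fingers":1},{"delta_rot":[0,0,0],"xyz":[0,0,0.05],"fingers":1},{"delta_rot":[0,0,0],"xyz":[0,0,0.06],"fingers":1},{"delta_rot":[0,0,0],"xyz":[0,0,0.07],"fingers":1},{"delta_rot":[0,0,0],"xyz":[0,0,0.08],"fingers":1},{"delta_rot":[0,0,0],"xyz":[0,0,0.09],"fingers":1},{"delta_rot":[0,0,0],"xyz":[0,0,0.1],"fingers":1}]'
python3 - <<'E'
from h import *
c=viewer.read_camera("top");s=viewer.read_camera("scene")
save(np.hstack([cv2.resize(c["img"][120:240,440:560],(400,400),interpolation=cv2.INTER_CUBIC),cv2.resize(s["img"][240:360,370:490],(400,400),interpolation=cv2.INTER_CUBIC)]),"down.png")
E
```

```text
t: 8.0
eef_pos: [0.4712, -0.2365, 0.2279]
tool_rot: [0.0, 0.035, 0.999, -0.0]
contact_force: [0.6, -0.6, -0.8]
gripper_width: 0.338
grasp_force: 108.7
t: 9.0
eef_pos: [0.4711, -0.2364, 0.1269]
tool_rot: [-0.0, 0.035, 0.999, 0.0]
contact_force: [1.0, -0.4, 1.3]
gripper_width: 0.337
grasp_force: 108.7
```

View pics/down.png

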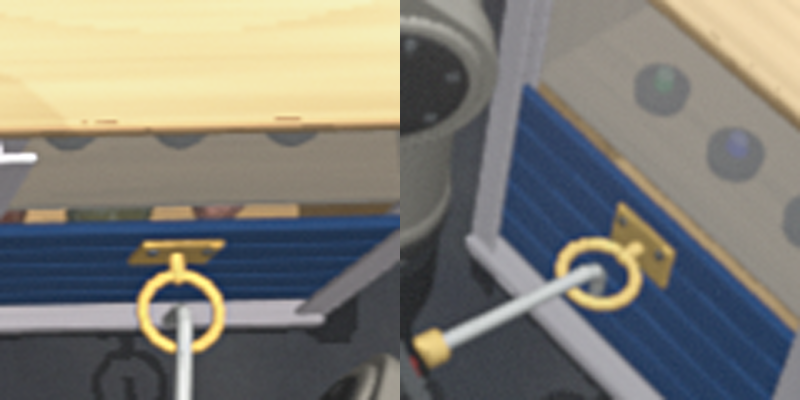

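The crops show the shutter pulled well down by the ring with the hook through it, at 2 N. That uses up the picture views, so I finish the pull by force.

```bash
python3 -m crank '[{"delta_rot":[0,0,0],"xyz":[0,0,0.005],"fingers":1},{"delta_rot":[0,0,0],"xyz":[0,0,0.009],"fingers":1},{"delta_rot":[0,0,0],"xyz":[0,0,0.012],"fingers":1},{"delta_rot":[0,0,0],"xyz":[0,0,0.014],"fingers":1},{"delta_rot":[0,0,0],"xyz":[0,0,0.015],"fingers":1},{"delta_rot":[0,0,0],"xyz":[0,0,0.015],"fingers":1}]'
python3 -m crank '[{"delta_rot":[0,0,0],"xyz":[0,0,0.001],"fingers":1},{"delta_rot":[0,0,0],"xyz":[0,0,0.002],"fingers":1},{"delta_rot":[0,0,0],"xyz":[0,0,0.002],"fingers":1}]'
```

```text
t: 9.7
eef_pos: [0.471, -0.2364, 0.1127]
tool_rot: [-0.0, 0.035, 0.999, 0.0]
contact_force: [-0.7, -0.2, -1.0]
gripper_width: 0.334
grasp_force: 108.5
t: 10.0
eef_pos: [0.4712, -0.2364, 0.1107]
tool_rot: [0.0, 0.035, 0.999, -0.0]
contact_force: [-0.9, 0.2, 0.2]
gripper_width: 0.332
grasp_force: 108.5
```

```bash
for i in 1; do python3 -m crank '[{"delta_rot":[0,0,0],"xyz":[0,0,0.001],"fingers":1},{"delta_rot":[0,0,0],"xyz":[0,0,0.002],"fingers":1},{"delta_rot":[0,0,0],"xyz":[0,0,0.002],"fingers":1}]'; done
python3 - <<'E'
from h import *
s=viewer.read_camera("scene"); c=viewer.read_camera("top")
for n,im in(("scene",s),("top",c)):
    h=cv2.cvtColor(im["img"],cv2.COLOR_RGB2HSV); m=cv2.inRange(h,(18,120,120),(32,255,255))
    k,l,st,ce=cv2.connectedComponentsWithStats(m)
    print(n,[(st[i].tolist(),ce[i].round(1).tolist()) for i in range(1,k) if st[i][4]>40])
    for z in(.127,.136): print(proj(im,[.6368,-.248,z]).round(1))
o=telemetry.get_obs();print(o["contact_force"],o["torque"])
E
```

```text
t: 10.3
eef_pos: [0.4713, -0.2365, 0.109]
tool_rot: [0.0, 0.035, 0.999, -0.0]
contact_force: [-2.6, 1.1, 3.9]
gripper_width: 0.336
grasp_force: 109.0
scene [([434, 307, 16, 23, 109], [441.5, 318.1])]
[428.2 326.5]
[428.8 323.7]
top [([479, 195, 26, 33, 253], [490.8, 209.0]), ([486, 272, 10, 8, 51], [490.1, 275.9])]
[491.6 215.9]
[493.  214.6]
[-3.61595907  0.30799231  4.2747897 ] [ 0.11433173 -0.35050001  0.0948735 ]
```

```bash
python3 -m crank '[{"delta_rot":[0,0,0],"xyz":[0,0,0.001],"fingers":1},{"delta_rot":[0,0,0],"xyz":[0,0,0.002],"fingers":1},{"delta_rot":[0,0,0],"xyz":[0,0,0.002],"fingers":1},{"delta_rot":[0,0,0],"xyz":[0,0,0.002],"fingers":1}]'
python3 - <<'E'
from h import *
for n in("scene","top"):
    im=viewer.read_camera(n)
    h=cv2.cvtColor(im["img"],cv2.COLOR_RGB2HSV); m=cv2.inRange(h,(18,120,120),(32,255,255))
    k,l,st,ce=cv2.connectedComponentsWithStats(m)
    print(n,[(st[i].tolist(),ce[i].round(1).tolist()) for i in range(1,k) if st[i][4]>40])
o=telemetry.get_obs();print(o["contact_force"],o["torque"])
E
```

```text
t: 10.8
eef_pos: [0.4714, -0.2368, 0.1069]
tool_rot: [0.0, 0.036, 0.999, -0.0]
contact_force: [-0.3, -0.5, 2.4]
gripper_width: 0.335
grasp_force: 108.9
scene [([434, 307, 16, 23, 108], [441.6, 318.1])]
top [([477, 195, 28, 33, 268], [490.2, 208.3]), ([486, 272, 9, 8, 49], [489.8, 275.9])]
[ 0.38701341 -0.28714256  2.63303402] [-0.26518746 -0.50124658 -0.18139274]
```

```bash
python3 -m crank '[{"delta_rot":[0,0,0],"xyz":[0,0,0.001],"fingers":1},{"delta_rot":[0,0,0],"xyz":[0,0,0.002],"fingers":1},{"delta_rot":[0,0,0],"xyz":[0,0,0.003],"fingers":1},{"delta_rot":[0,0,0],"xyz":[0,0,0.004],"fingers":1},{"delta_rot":[0,0,0],"xyz":[0,0,0.004],"fingers":1}]'
python3 - <<'E'
from h import *
for n in("scene","top"):
    im=viewer.read_camera(n)
    h=cv2.cvtColor(im["img"],cv2.COLOR_RGB2HSV); m=cv2.inRange(h,(18,120,120),(32,255,255))
    k,l,st,ce=cv2.connectedComponentsWithStats(m)
    print(n,[(st[i].tolist(),ce[i].round(1).tolist()) for i in range(1,k) if st[i][4]>40])
o=telemetry.get_obs();print(o["contact_force"],o["torque"])
E
```

```text
t: 11.4
eef_pos: [0.4714, -0.2367, 0.1029]
tool_rot: [0.0, 0.035, 0.999, -0.0]
contact_force: [-1.4, 0.1, 6.7]
gripper_width: 0.34
grasp_force: 109.5
scene [([434, 309, 16, 21, 107], [441.8, 318.5])]
top [([479, 195, 26, 33, 252], [490.9, 208.9]), ([486, 272, 9, 9, 51], [489.5, 276.0])]
[-0.94103532 -0.37793836  6.31771905] [-0.16859935 -0.67596107 -0.09363417]
```

Further pushing only raises the force (6.5 N) while the ring stays put, so the shutter is at its stop. I unhook straight up, then back away.

```bash
python3 -m crank '[{"delta_rot":[0,0,0],"xyz":[0,0,-0.005],"fingers":1},{"delta_rot":[0,0,0],"xyz":[0,0,-0.01],"fingers":1},{"delta_rot":[0,0,0],"xyz":[0,0,-0.02],"fingers":1},{"delta_rot":[0,0,0],"xyz":[0,0,-0.03],"fingers":1},{"delta_rot":[0,0,0],"xyz":[0,0,-0.04],"fingers":1},{"delta_rot":[0,0,0],"xyz":[0,0,-0.05],"fingers":1},{"delta_rot":[0,0,0],"xyz":[0,0,-0.06],"fingers":1},{"delta_rot":[0,0,0],"xyz":[0,0,-0.07],"fingers":1},{"delta_rot":[0,0,0],"xyz":[0,0,-0.07],"fingers":1}]'
python3 - <<'E'
from h import *
for n in("scene","top"):
    im=viewer.read_camera(n); save(im["img"],n+"_unhook.png")
    h=cv2.cvtColor(im["img"],cv2.COLOR_RGB2HSV); m=cv2.inRange(h,(18,120,120),(32,255,255))
    k,l,st,ce=cv2.connectedComponentsWithStats(m)
    print(n,[(st[i].tolist(),ce[i].round(1).tolist()) for i in range(1,k) if st[i][4]>40])
E
```

```text
t: 12.4
eef_pos: [0.472, -0.2368, 0.1744]
tool_rot: [0.001, 0.035, 0.999, -0.0]
contact_force: [0.1, -0.1, -1.5]
gripper_width: 0.34
grasp_force: 108.6
scene [([434, 309, 16, 21, 105], [442.0, 318.7])]
top [([479, 195, 25, 34, 226], [489.1, 209.1]), ([498, 265, 9, 9, 54], [501.5, 269.4])]
```

The ring stayed put. I back off, lift and return to the original spot.

```bash
python3 -m crank '[{"delta_rot":[0,0,0],"xyz":[0.01,0,-0.01],"fingers":1},{"delta_rot":[0,0,0],"xyz":[0.025,0,-0.02],"fingers":1},{"delta_rot":[0,0,0],"xyz":[0.035,0.01,-0.04],"fingers":1},{"delta_rot":[0,0,0],"xyz":[0.035,0.05,-0.05],"fingers":1},{"delta_rot":[0,0,0],"xyz":[0.03,0.09,-0.05],"fingers":1},{"delta_rot":[0,0,0],"xyz":[0.03,0.13,-0.05],"fingers":1},{"delta_rot":[0,0,0],"xyz":[0.03,0.17,-0.05],"fingers":1},{"delta_rot":[0,0,0],"xyz":[0.03,0.21,-0.05],"fingers":1},{"delta_rot":[0,0,0],"xyz":[0.03,0.25,-0.05],"fingers":1},{"delta_rot":[0,0,0],"xyz":[0.03,0.29,-0.05],"fingers":1}]'
python3 -m crank '[{"delta_rot":[0,0,0],"xyz":[0,0.04,0],"fingers":1},{"delta_rot":[0,0,0],"xyz":[0,0.08,0.01],"fingers":1},{"delta_rot":[0,0,0],"xyz":[-0.005,0.12,0.03],"fingers":1},{"delta_rot":[0,0,0],"xyz":[-0.005,0.145,0.06],"fingers":1},{"delta_rot":[0,0,0],"xyz":[-0.005,0.155,0.09],"fingers":1},{"delta_rot":[0,0,0],"xyz":[-0.005,0.155,0.12],"fingers":1},{"delta_rot":[0,0,0],"xyz":[-0.005,0.155,0.14],"fingers":1},{"delta_rot":[0,0,0],"xyz":[-0.005,0.155,0.15],"fingers":1},{"delta_rot":[0,0,0],"xyz":[-0.005,0.155,0.15],"fingers":1}]'
python3 - <<'E'
from h import *
o=telemetry.get_obs(); e=o["eef_pos"];print(e)
im=viewer.read_camera("scene"); save(im["img"],"s_pre.png")
m=redmask(im["img"]).astype(np.uint8); k,l,st,ce=cv2.connectedComponentsWithStats(m)
print([(st[i].tolist(),ce[i].round(1).tolist()) for i in range(1,k) if st[i][4]>80])
# rod: bright grey pixels near expected rod
a=-2*np.arcsin(o["tool_rot"][1]); u=np.array([np.cos(a),np.sin(a)])
g=im["img"].astype(int)
for s in(.09,.11,.13,.15):
    best=[]
    for dz in np.arange(-.02,.06,.002):
        p=proj(im,[*(e[:2]+s*u),e[2]+.023+dz]); best.append((cv2.getRectSubPix(im["img"],(1,1),tuple(map(float,p)))[0,0].min(),round(dz,3)))
    print(s,sorted(best)[::-1][:4])
E
```

```text
t: 13.5
eef_pos: [0.4607, 0.0559, 0.223]
tool_rot: [-0.0, 0.036, 0.999, -0.0]
contact_force: [1.6, 0.1, -0.5]
gripper_width: 0.336
grasp_force: 108.7
t: 14.4
eef_pos: [0.4766, 0.2084, 0.0719]
tool_rot: [-0.001, 0.035, 0.999, -0.001]
contact_force: [-0.9, 0.4, -1.2]
gripper_width: 0.333
grasp_force: 108.7
[0.47656812 0.2083807  0.07193905]
[([251, 220, 10, 18, 91], [256.2, 230.1]), ([217, 223, 25, 27, 425], [229.4, 235.7])]
0.09 [(np.uint8(201), np.float64(0.006)), (np.uint8(198), np.float64(0.004)), (np.uint8(188), np.float64(0.008)), (np.uint8(185), np.float64(0.002))]
0.11 [(np.uint8(202), np.float64(0.006)), (np.uint8(191), np.float64(0.008)), (np.uint8(191), np.float64(0.004)), (np.uint8(173), np.float64(0.002))]
0.13 [(np.uint8(204), np.float64(0.006)), (np.uint8(199), np.float64(0.008)), (np.uint8(187), np.float64(0.004)), (np.uint8(180), np.float64(0.01))]
0.15 [(np.uint8(197), np.float64(0.008)), (np.uint8(197), np.float64(0.006)), (np.uint8(188), np.float64(0.01)), (np.uint8(179), np.float64(0.004))]
```

The pole sits nearly level in the grip, under 2° of pitch. I lower it gently.

```bash
python3 -m crank '[{"delta_rot":[0,0,0],"xyz":[0,0,0.02],"fingers":1},{"delta_rot":[0,0,0],"xyz":[0,0,0.04],"fingers":1},{"delta_rot":[0,0,0],"xyz":[0,0,0.048],"fingers":1},{"delta_rot":[0,0,0],"xyz":[0,0,0.052],"fingers":1},{"delta_rot":[0,0,0],"xyz":[0,0,0.055],"fingers":1},{"delta_rot":[0,0,0],"xyz":[0,0,0.055],"fingers":1}]'
python3 -m crank '[{"delta_rot":[0,0,0],"xyz":[0,0,0.001],"fingers":1},{"delta_rot":[0,0,0],"xyz":[0,0,0.002],"fingers":1},{"delta_rot":[0,0,0],"xyz":[0,0,0.003],"fingers":1},{"delta_rot":[0,0,0],"xyz":[0,0,0.003],"fingers":1}]'
```

```text
t: 15.05
eef_pos: [0.478, 0.2094, 0.0183]
tool_rot: [0.0, 0.035, 0.999, 0.0]
contact_force: [-0.6, -0.4, -1.3]
gripper_width: 0.333
grasp_force: 108.7
t: 15.45
eef_pos: [0.4778, 0.2094, 0.015]
tool_rot: [0.0, 0.035, 0.999, 0.0]
contact_force: [-0.5, -0.5, 1.9]
gripper_width: 0.334
grasp_force: 109.0
```

Contact has begun (+3 N). One more millimetre, then reduce the grip and open slowly.

```bash
python3 -m crank '[{"delta_rot":[0,0,0],"xyz":[0,0,0.001],"fingers":1},{"delta_rot":[0,0,0],"xyz":[0,0,0.0015],"fingers":1},{"delta_rot":[0,0,0],"xyz":[0,0,0.0015],"fingers":1}]' 20
python3 -m crank '[{"delta_rot":[0,0,0],"xyz":[0,0,0],"fingers":0.3},{"delta_rot":[0,0,0],"xyz":[0,0,0],"fingers":0.2},{"delta_rot":[0,0,0],"xyz":[0,0,0],"fingers":0},{"delta_rot":[0,0,0],"xyz":[0,0,0],"fingers":-0.4},{"delta_rot":[0,0,0],"xyz":[0,0,0],"fingers":-1},{"delta_rot":[0,0,0],"xyz":[0,0,0],"fingers":-1},{"delta_rot":[0,0,0],"xyz":[0,0,0],"fingers":-1},{"delta_rot":[0,0,0],"xyz":[0,0,0],"fingers":-1}]'
python3 -m crank '[{"delta_rot":[0,0,0],"xyz":[0,0,-0.02],"fingers":-1},{"delta_rot":[0,0,0],"xyz":[0,0,-0.05],"fingers":-1},{"delta_rot":[0,0,0],"xyz":[0,0,-0.09],"fingers":-1},{"delta_rot":[0,0,0],"xyz":[0,0,-0.13],"fingers":-1},{"delta_rot":[0,0,0],"xyz":[0,0,-0.17],"fingers":-1},{"delta_rot":[0,0,0],"xyz":[0.02,0.04,-0.2],"fingers":-1},{"delta_rot":[0,0,0],"xyz":[0.02,0.08,-0.2],"fingers":-1},{"delta_rot":[0,0,0],"xyz":[0.02,0.12,-0.2],"fingers":-1},{"delta_rot":[0,0,0],"xyz":[0.02,0.15,-0.2],"fingers":-1},{"delta_rot":[0,0,0],"xyz":[0.02,0.15,-0.2],"fingers":-1}]'
python3 - <<'E'
from h import *
for n in("scene","top"):
    im=viewer.read_camera(n); save(im["img"],n+"_end.png")
    k,l,st,ce=cv2.connectedComponentsWithStats(redmask(im["img"]).astype(np.uint8))
    print(n,"red",[(st[i].tolist(),ce[i].round(1).tolist()) for i in range(1,k) if st[i][4]>150])
    m=cv2.inRange(cv2.cvtColor(im["img"],cv2.COLOR_RGB2HSV),(18,120,120),(32,255,255))
    k,l,st,ce=cv2.connectedComponentsWithStats(m)
    print("ring",[st[i].tolist() for i in range(1,k) if st[i][4]>40])
E
```

```text
t: 15.75
eef_pos: [0.4781, 0.2094, 0.0144]
tool_rot: [0.0, 0.035, 0.999, 0.0]
contact_force: [-1.4, -1.3, 12.8]
gripper_width: 0.333
grasp_force: 110.6
t: 16.55
eef_pos: [0.4775, 0.2092, 0.0132]
tool_rot: [-0.0, 0.035, 0.999, -0.0]
contact_force: [-0.6, 0.9, -0.5]
gripper_width: 0.998
grasp_force: 0.0
t: 17.55
eef_pos: [0.4667, 0.3656, 0.2131]
tool_rot: [-0.0, 0.032, 0.999, 0.001]
contact_force: [-0.7, -0.5, -0.3]
gripper_width: 1.002
grasp_force: 0.0
scene red [([220, 233, 43, 33, 810], [241.8, 248.6])]
ring [[434, 307, 16, 23, 118]]
top red [([236, 281, 23, 52, 865], [246.9, 306.5])]
ring [[479, 195, 26, 34, 266], [246, 271, 9, 8, 44]]
```

The pole stands exactly as it did originally (same red blob), the ring is still at its closed position, and the gripper is clear. I hand in.

```bash
python3 -c "
from station import job
print(job.hand_in())"
```

```text
the job is handed in; nothing more can be done
None
```

The shutter is pulled down to its stop, and the pole is unhooked and standing back where it was first picked up, with the gripper clear; I handed the job in at about 17.7 s, but no verdict came back.

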